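# Run the bolt carriage through the spray flap to its buffer

## Task

Push the steel carriage along its brass guides, through the hinged spray flap and on until you feel the hidden buffer inside the hood give by about half its 14 mm travel, without driving it to its hard stop. Then draw back so that the flap falls shut behind the carriage. Leave everything else where it lies.

Things in the scene. Friction and masses are not known exactly. Their poses are not given: they have to be found in the camera images.
- shelf: low teak board 360 x 300 mm, 20 mm thick (top at z = 20 mm), fixed, in a new place and direction each time. Two brass guide strips (12 mm high, 64 mm apart) run along its middle line in its +x direction, away from the robot, to a flap gate and hood. Origin: middle of its underside; the gate is 20 mm ahead of it (+x), the strips begin 172 mm behind it. Nothing fixed on it is higher than 85 mm over its top
- hinge (a point): middle of the gate's hinge rod (7 mm thick), 80 mm above the board's top. It joins two posts, 84 mm tall, with 66 mm of room between them: fingers must follow the carriage in under this rod
- hood (a point): middle of the hood's roof, 85 mm above the board. The aluminium hood behind the gate is 68 mm wide inside, its roof begins 37 mm behind the gate and it ends 147 mm behind the gate, closed at the rear
- gate (a point): point on the board's top (z = 20 mm) in the middle of the gateway, straight below the hinge rod. Its x axis points into the hood, the way to push; y to the left; z up
- flap (a joint): swing of the gate's flap, a 62 mm wide, 3 mm thick steel plate of 80 g that hangs from the hinge rod to 16 mm above the board; 0 = hanging shut, grows up to 1.45 rad as it swings inwards (into the hood). It opens inwards only, falls shut by its own weight, but rests on what is under it: it drops behind the carriage once the rear face is about 24 mm past the gate
- carriage: steel carriage, a flat block 60 mm long (x), 60 mm wide, 20 mm high, about 0.2 to 0.45 kg, standing loose on the board between the brass strips in front of the gate; origin under its centre, +x towards the gate
- tail (a point): middle of the carriage's rear face (the face towards the robot, to be pushed), 30 mm behind its centre and 10 mm above its underside
- buffer (a joint): how far the hidden rubber buffer (18 mm disc, 12 mm above the board, deep in the hood) is pushed in, 0 to 0.014 m. It stays where pushed, yields at a steady 9 N on top of the carriage's friction (up to 4 N), stops hard at 14 mm. Its place is new each time and unseen: the carriage meets it with its rear face 24 to 40 mm past the gate
- ring: nylon spacer ring, 40 mm across, 12 mm high, lying flat on the teak board; origin under its centre
- pin: stainless latch pin, 10 mm thick, 75 mm long with a small square head 18 mm, lying on the teak board along its x; origin under its middle
- hook_latch: corroded flat hook latch, about 100 x 34 mm, 9 mm high, lying on the teak board; origin under its middle
- gauge: aluminium gauge plate 110 x 60 x 5 mm lying on the table; origin under its centre
- wrench: wrench 190 mm long lying on the table along its x; origin under its middle
- grease: grey can 68 mm across and 75 mm high standing on the table; origin under its centre
- shackle: steel bow shackle about 70 x 70 mm, 16 mm high, lying on the table; origin under the pin's middle
Things that resemble listed ones, but are neither listed nor needed, are in the scene too. Leave any blue or green look-alike of the carriage alone.

How it is judged:
On the way, in this order (a step that is already met when the one before it is completed fails the run):
1. the carriage is under the gate, holding the flap open (value of joint flap above 0.2 rad and x of carriage in the frame of gate between -0.03 and 0.03 m), for 0.05 s.
2. the carriage has pushed the buffer in by more than 2 mm (value of joint buffer above 0.002 m), for 0.1 s.
At the end, for the whole second after the job is handed in: the buffer has been pushed in by 4 to 10 mm (half its travel, within 3 mm), the carriage stands flat and at rest with its rear face more than 20 mm past the gate, and the flap hangs shut (within 0.06 rad) behind it (value of joint buffer between 0.004 and 0.01 m and value of joint flap below 0.06 rad and x of tail in the frame of gate above 0.02 m and angle between carriage's own z axis and vertical below 0.1 rad and linear speed of carriage below 0.02 m/s); the robot touches nothing.
It fails at once if one of the other things is moved by more than 20 mm (distance of any of ring, pin, hook_latch, gauge, wrench, grease, shackle from where it was at the start of the episode above 0.02 m).
It also fails if it takes over 48 s, if anything falls off the work surface, if the arm or the gripper's body presses on something with over 40 N, if the wrist force passes 120 N, or if a joint passes its speed limit or range.

## Robot

A 7-joint arm with a two-finger parallel gripper is mounted at the origin on the work surface. World frame = base frame: x ahead of the robot, y to its left, z up, the work surface at z = 0. Lengths are in m, angles in rad, forces in N, time in s.
With the tool pointing down it reaches from about 0.4 to 0.875 m from the base axis. Payload 19.3 kg.
Tool frame: the origin (TCP) lies midway between the tips of the shut fingers; the grasp point (between the pads) lies bot.pinch_z behind it (bot.pinch_z is the distance from the TCP to the grasp point, in m); z points along the fingers, y is the line along which they close (so a half turn about z gives the same grasp; the last joint's range is limited). The gripper opens to 85 mm and grips with 20 to 120 N. Pads are 22 mm wide; open, the fingers measure 114 mm over their backs; the gripper's body (76 mm by 85 mm) begins 54 mm behind the grasp point. The pads swing forward as they close: fully open they stand 13 mm farther back than shut.
Start: joints at [-1.412, 0.521, -0.036, 1.599, 0.021, 1.021, -0.113], TCP at [0.142, 0.609, 0.231] pointing down, gripper open.
Joint ranges: [-2.91, 2.91], [-0.3, 2.13], [-1.5, 1.42], [0.17, 2.43], [-1.26, 4.41], [0.16, 1.93], [-2.52, 2.52]. Speed limits (rad/s): [1.89, 1.89, 2.39, 2.39, 3.01, 3.01, 3.01].

## Interface

Orientations are given as a rotation vector (axis times angle).
In Python, from workcell import bot gives the robot as it stands.
- The arm moves only by the shell command python3 -m crank 'ROWS' [FORCE]. ROWS is JSON, a list of rows, each an object with "claw": the opening, from 0 (shut) to 1 (fully open); "delta_pos": the shift along the tool's x, y, z in cm, a list of three; "angular": the turn, a rotation vector about the tool's x, y, z in degrees, a list of three. In form: [{"claw": claw, "delta_pos": [tx, ty, tz], "angular": [rx, ry, rz]}, ...]. A call has 1 to 8 rows; each row shifts and turns the commanded pose from where the row before left it, along the tool's axes as they then stand; what a row does not reach is not made up. A row lasts 1/12 s, in which the tool goes at most 41.7 mm and 7.16 degrees, less where a joint would pass 70% of its speed; a pose out of reach is approached as far as the arm can. A call with a gripper value outside its range is refused whole. The fingers move at their own pace and stop on an object; FORCE is the grip in N (left out, the last holds). Time passes only in rows, so rows that do not move let the fingers close. It gives the time, the measured TCP pose, the force, the opening and the grip force at its end, in the units of the state.
- bot.state(): the state, without advancing time (a new reading comes with each control period).
- bot.camera(name): name is "scene" or "top" or "wrist"; returns the picture (480x640x3 uint8, red, green, blue); there is no depth.
- bot.camera_info(name): a dict with "intrinsics" (3x3 intrinsics, pixels), "position" and "orientation" of the camera in the world; the wrist camera has in their place "tool_from_camera" (4x4, takes a point from camera to tool coordinates, whose origin is the TCP and whose axes are the flange's). Camera axes: x right, y up, looking along -z (the intrinsics and any distortion apply to the point x, -y, -z); pixel columns grow to the right and rows downward; lengths in m; the calibration is good to about 2 mm. A picture is of the moment at which its call begins: read the wrist's pose just before it. camera_info takes no time and is no camera call.
- bot.hand_in(): hands the job in; it is judged then, once.
Trained networks look in the newest picture that a camera, given by its name, has taken for a name from the list of things; names that differ only in an ending like _2 or _b are one class to them, and where a whole thing is asked for, a point or a joint stands for the part that bears it (a point fixed in the world has none). Each returns a list of dicts, best first, with "score" (0 to 1); they miss things now and then, are a little off and sometimes report something else, mostly with a low value. They report only what shows in the picture. A call takes as long as a camera call. They do not tell look-alikes from the thing itself.
- bot.recognise(camera, label): "centre" ([column, row] in pixels, amid what is visible of it).
- bot.cut_out(camera, label): "region" (480x640 bool, what is visible of it) and "centre" ([column, row] in pixels, amid what is visible of it).
- bot.pinpoint(camera, label): "centre" ([column, row] in pixels: a listed point, or the origin of a listed thing).
The state is a dict: "time": time; "joints": joint angles; "qvel": joint speeds; "tau": joint torques, N m; "position": TCP position; "orientation": TCP orientation; "force": force on the tool from outside, world axes, zero at the start; "ft_torque": the same for the moment, N m; "gripper_width": opening from 0.0 (shut) to 1.0 (fully open); "finger_force": force on a finger pad.
Only numpy, scipy, OpenCV 4.12 (cv2) and the standard library are available. Lean on these libraries where they do the work, as an engineer would, in place of code of your own. Each camera call takes 0.05 s, during which the arm holds its last target. There are 200 camera calls.

## Working session

There is one attempt and no reset: what is moved stays moved. The work goes in short steps, Python scripts to look and compute and a shell command to move; the robot and the scene stay as the last step left them, time stands still between calls to the robot, and variables do not carry over. Pictures are saved under pics/ and viewed, at most 10 in all, crops included, and the job is handed in when it is done.

```bash
mkdir -p pics; ls; cat > h.py <<'E'
import numpy as np, cv2
from scipy.spatial.transform import Rotation as R
from workcell import bot
def cam(name):
    i=bot.camera_info(name); K=np.array(i["intrinsics"])
    if "position" in i:
        o=np.array(i["orientation"]); 
        Rm=R.from_rotvec(o).as_matrix() if o.shape==(3,) else o
        return K,Rm,np.array(i["position"]),i
    s=bot.state(); T=np.array(i["tool_from_camera"]); Rt=R.from_rotvec(s["orientation"]).as_matrix()
    return K,Rt@T[:3,:3],Rt@T[:3,3]+np.array(s["position"]),i
def ray(c,px):
    K,Rm,p,i=c
    d=np.array(i.get("distortion",np.zeros(5)),float).ravel()
    u=cv2.undistortPoints(np.array([[px]],float),K,d)[0,0]
    return p,Rm@np.array([u[0],-u[1],-1])
def atz(c,px,z):
    p,d=ray(c,px); return p+d*(z-p[2])/d[2]
def proj(c,P):
    K,Rm,p,i=c
    q=Rm.T@(np.array(P)-p); q=q*[1,-1,-1]
    d=np.array(i.get("distortion",np.zeros(5)),float).ravel()
    return cv2.projectPoints(q.reshape(1,3),np.zeros(3),np.zeros(3),K,d)[0][0,0]
E
python3 - <<'E'
from h import *
print(bot.state(), bot.pinch_z)
for n in("top","scene"):
    im=bot.camera(n); cv2.imwrite(f"pics/{n}0.png",im[:,:,::-1]); c=cam(n); print(n,c[3])
    for l,z in(("gate",.02),("hinge",.1),("hood",.105),("tail",.03),("carriage",.02)):
        for r in bot.pinpoint(n,l)[:3]: print(l,r["score"],r["centre"],atz(c,r["centre"],z).round(4))
E
```

```text
pics
{'time': 0.0, 'joints': array([-1.41220031,  0.5220177 , -0.03634505,  1.59995722,  0.02121223,
        1.02108253, -0.11281816]), 'qvel': array([0.00076294, 0.00101903, 0.0023189 , 0.00060596, 0.00105026,
       0.000754  , 0.00042242]), 'tau': array([-5.89795127e-04, -9.27105117e+01,  1.97946958e+00, -3.69931555e+01,
        1.78810162e-02,  8.02250812e-03,  4.64804975e-05]), 'position': array([0.14171001, 0.60840674, 0.23074141]), 'orientation': array([-3.58614668e-01, -3.12101007e+00,  1.69391826e-03]), 'force': array([ 0.02148611, -0.33172113,  0.75098153]), 'ft_torque': array([ 0.00280621, -0.01270571, -0.03870738]), 'finger_force': 0.0, 'gripper_width': 1.0006277293853092} 0.0187
top {'intrinsics': array([[436.919474  ,   0.        , 316.11486849],
       [  0.        , 436.919474  , 246.55085621],
       [  0.        ,   0.        ,   1.        ]]), 'position': array([ 0.46170803, -0.01242635,  1.03130117]), 'orientation': array([ 0.07715122, -0.05654813, -1.56151883])}
gate 0.77 [330.1, 222.0] [ 0.6058 -0.0309  0.02  ]
hinge 0.79 [332.7, 215.8] [ 0.6079 -0.0349  0.1   ]
[... 465 characters left out ...]
9038, 240.2491193 ],
       [  0.        ,   0.        ,   1.        ]]), 'position': array([ 1.35218456, -0.25738066,  1.18338946]), 'orientation': array([0.57127636, 0.42329773, 1.17711466])}
gate 0.97 [309.7, 283.6] [ 0.6005 -0.0362  0.02  ]
gate 0.17 [355.3, 294.3] [0.6683 0.0582 0.02  ]
hinge 0.55 [310.7, 265.6] [ 0.6046 -0.0327  0.1   ]
hood 0.62 [470.1, 233.7] [0.6513 0.3635 0.105 ]
hood 0.61 [318.9, 297.7] [ 0.6986 -0.0452  0.105 ]
tail 0.86 [380.7, 246.0] [0.5595 0.1716 0.03  ]
tail 0.79 [209.0, 288.9] [ 0.537  -0.2747  0.03  ]
tail 0.55 [299.4, 249.7] [ 0.4987 -0.0291  0.03  ]
carriage 0.94 [390.3, 247.6] [0.5661 0.1966 0.02  ]
carriage 0.89 [301.4, 260.9] [ 0.5272 -0.0336  0.02  ]
```

View pics/top0.png

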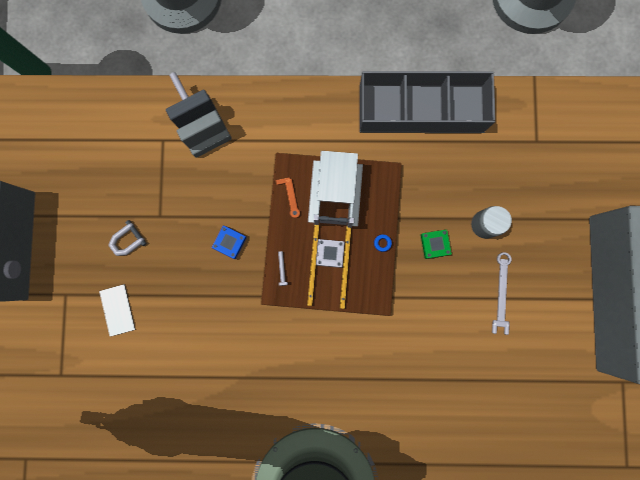

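View pics/scene0.png

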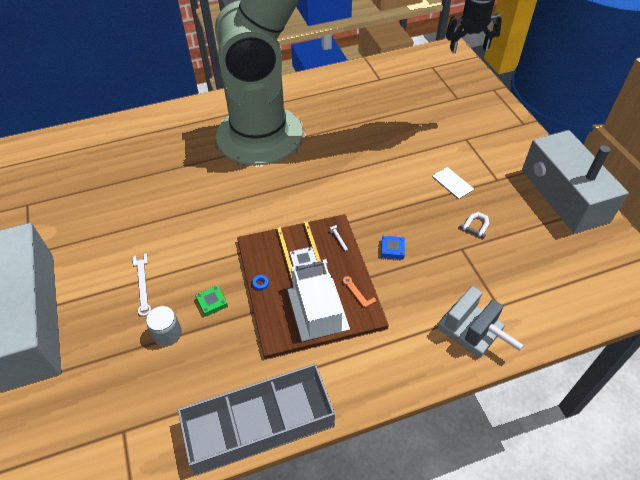

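The silver carriage sits at about (330,253) in the top view, between the strips and in front of the gate. The blue (230,242) and green (436,244) blocks are the look-alikes. I'll refine the gate line and move towards the workspace, logging joints so I can check tilt reachability.

```bash
cat > st.py <<'E'
from h import *
import json
s=bot.state(); M=R.from_rotvec(s["orientation"]).as_matrix()
open("log.txt","a").write(json.dumps([list(map(float,s[k])) for k in("joints","position","orientation")])+"\n")
print(round(s["time"],2),"q",np.round(s["joints"],3),"p",np.round(s["position"],4),"x",M[:,0].round(3),"z",M[:,2].round(3),"F",np.round(s["force"],1))
E
python3 - <<'E'
from h import *
c=cam("top")
g=lambda a,z:atz(c,a,z)[:2]
for n,a,b,z in(("stripL",(310,305),(317,226),.032),("stripR",(343,306),(350,226),.032),("left",(262,304),(276,153),.02),("right",(392,315),(403,163),.02)):
    A,B=g(a,z),g(b,z); d=B-A; print(n,A.round(4),B.round(4),np.degrees(np.arctan2(d[1],d[0])).round(2))
print("corners mean",np.mean([g(p,.02) for p in((262,304),(276,153),(392,315),(403,163))],0))
print(bot.camera_info("wrist")["tool_from_camera"])
E
python3 st.py
python3 -m crank '[{"claw":0,"delta_pos":[-3,-2.6,0],"angular":[0,0,0]},{"claw":0,"delta_pos":[-3,-2.6,0],"angular":[0,0,0]},{"claw":0,"delta_pos":[-3,-2.6,0],"angular":[0,0,0]},{"claw":0,"delta_pos":[-3,-2.6,0],"angular":[0,0,0]},{"claw":0,"delta_pos":[-3,-2.6,0],"angular":[0,0,0]},{"claw":0,"delta_pos":[-3,-2.6,0],"angular":[0,0,0]},{"claw":0,"delta_pos":[-3,-2.6,0],"angular":[0,0,0]},{"claw":0,"delta_pos":[-3,-2.6,0],"angular":[0,0,0]}]'; python3 st.py
```

```text
stripL [0.4137 0.0138] [ 5.946e-01 -5.000e-04] -4.53
stripR [ 0.4122 -0.0611] [ 0.5951 -0.0765] -4.83
left [0.4144 0.1246] [0.7698 0.0982] -4.24
right [ 0.3922 -0.1737] [ 0.7472 -0.2017] -4.51
corners mean [ 0.58089544 -0.0381499 ]
[[-2.28675851e-04  9.54876064e-01  2.97004461e-01  7.64345925e-02]
 [ 9.99999973e-01  2.09076580e-04  9.77548407e-05  3.44934158e-04]
 [ 3.12470807e-05  2.97004475e-01 -9.54876087e-01 -1.42954553e-01]
 [ 0.00000000e+00  0.00000000e+00  0.00000000e+00  1.00000000e+00]]
0.6 q [-1.412  0.521 -0.036  1.6    0.021  1.021 -0.113] p [0.1417 0.6087 0.2313] x [-0.974  0.227  0.   ] z [-0. -0. -1.] F [ 0.3 -0.2  1. ]
time: 1.27
position: [0.3291, 0.35, 0.2316]
orientation: [0.358, 3.121, 0.001]
force: [1.1, 1.2, -0.2]
gripper_width: 0.001
finger_force: 0.0
1.27 q [-0.964  0.292  0.031  1.971 -0.011  0.878  0.414] p [0.3291 0.35   0.2316] x [-0.974  0.227 -0.   ] z [ 0.     0.001 -1.   ] F [ 1.1  1.2 -0.2]
```

```bash

python3 -m crank '[{"claw":0,"delta_pos":[-3,-2.6,0],"angular":[0,0,0]},{"claw":0,"delta_pos":[-3,-2.6,-1],"angular":[0,0,0]},{"claw":0,"delta_pos":[-3,-2.6,-1],"angular":[0,0,0]},{"claw":0,"delta_pos":[-3,-2.6,-1],"angular":[0,0,0]},{"claw":0,"delta_pos":[-3,-2.6,-1],"angular":[0,0,0]}]' >/dev/null; python3 st.py
python3 -m crank '[{"claw":0,"delta_pos":[-2,-2,-1],"angular":[7,0,0]},{"claw":0,"delta_pos":[-2,-2,-1],"angular":[7,0,0]},{"claw":0,"delta_pos":[0,0,0],"angular":[7,0,0]}]' >/dev/null; python3 st.py
python3 -m crank '[{"claw":0,"delta_pos":[0,0,0],"angular":[0,-7,0]},{"claw":0,"delta_pos":[0,0,0],"angular":[0,-7,0]},{"claw":0,"delta_pos":[0,0,0],"angular":[0,-7,0]}]' >/dev/null; python3 st.py
cat > fk.py <<'E'
import json,itertools
from h import *
from scipy.optimize import least_squares
L=[json.loads(l) for l in open("log.txt")]
Q=np.array([l[0] for l in L]);P=np.array([l[1] for l in L]);O=R.from_rotvec([l[2] for l in L])
AX="zyzyzyz"
def fkR(q,sg,off):
    out=[];M=R.identity()
    for k in range(7): M=M*R.from_euler(AX[k],sg[k]*q[k]+off[k]); out.append(M)
    return out
if __name__=="__main__":
    best=[]
    for sg in itertools.product((1,-1),repeat=7):
        if sg[1]<0: continue
        for o1 in(0,np.pi/2,-np.pi/2,np.pi):
          for o7 in(0,np.pi/2,-np.pi/2,np.pi):
            off=[o1,0,0,0,0,0,o7]
            best.append((sum((fkR(q,sg,off)[-1].inv()*o).magnitude() for q,o in zip(Q,O)),sg,off))
    best.sort(key=lambda b:b[0])
    for b in best[:4]: print(b)
    _,sg,off=best[0]
    # linear: p = h z + sum_k M_k v_k  (v for links 2,3(x,y,z),4.. tool)
    A=[];B=[]
    for q,p in zip(Q,P):
        Ms=[m.as_matrix() for m in fkR(q,sg,off)]
        A.append(np.c_[[0,0,1],Ms[2][:,[0,2]],Ms[4][:,[0,2]],Ms[6][:,[0,2]]]);B.append(p)
    A=np.vstack(A);B=np.hstack(B); x,res,rk,sv=np.linalg.lstsq(A,B,rcond=1e-4)
    print(x.round(4),rk,sv.round(3),np.abs(A@x-B).max())
E
python3 fk.py
```

```text
1.68 q [-0.636  0.25   0.136  1.916 -0.041  0.978  0.861] p [0.4457 0.1892 0.2721] x [-0.974  0.227 -0.   ] z [ 0.  0. -1.] F [0.7 1.5 0.6]
1.93 q [-0.722  0.387  0.203  1.717  0.2    1.305  0.73 ] p [0.4787 0.1393 0.2972] x [-0.972  0.235 -0.006] z [-0.08  -0.353 -0.932] F [ 0.5 -0.9  0. ]
2.18 q [-0.93   0.262  0.217  1.969  0.532  1.049  0.394] p [0.4756 0.1453 0.2933] x [-0.937  0.084 -0.339] z [ 0.278 -0.406 -0.87 ] F [ 1.   0.7 -0.1]
(2.1115899882553474e-15, (-1, 1, -1, 1, -1, 1, -1), [0, 0, 0, 0, 0, 0, 1.5707963267948966])
(1.1022194944870367, (-1, 1, -1, 1, 1, 1, -1), [1.5707963267948966, 0, 0, 0, 0, 0, 3.141592653589793])
(1.1581518522063927, (-1, 1, 1, 1, 1, 1, -1), [1.5707963267948966, 0, 0, 0, 0, 0, 3.141592653589793])
(1.2461144783970926, (-1, 1, 1, 1, -1, 1, -1), [0, 0, 0, 0, 0, 0, 1.5707963267948966])
[ 0.2364 -0.089   0.6443 -0.037   0.4227 -0.0653  0.4156] 7 [4.429 3.385 1.877 0.53  0.235 0.233 0.128] 0.021608391903722574
```

```bash
cat > fk2.py <<'E'
from fk import *
sg,off=(-1,1,-1,1,-1,1,-1),[0,0,0,0,0,0,np.pi/2]
def basis(q):
    M=[m.as_matrix() for m in fkR(q,sg,off)]
    return np.c_[[0,0,1],M[0][:,[0,1]],M[2],M[3][:,[0,1]],M[4],M[5][:,[0,1]],M[6][:,2]]
names="h M0x M0y M2x M2y M2z M3x M3y M4x M4y M4z M5x M5y M6z".split()
if __name__=="__main__":
    for sub in ("h M2z M4z M6z","h M2x M2z M3x M4z M5x M6z","h M2z M4z M5x M6z","h M0x M2z M4z M5x M6z","h M2y M2z M3y M4y M4z M5y M6z","h M2z M4z M4x M6z", "h M2x M2z M3x M4z M6z"):
        ix=[names.index(n) for n in sub.split()]
        A=np.vstack([basis(q)[:,ix] for q in Q]);B=P.ravel()
        x,_,rk,sv=np.linalg.lstsq(A,B,rcond=None); print(sub,x.round(4),"res",np.abs(A@x-B).max().round(5),"sv",sv[-1].round(3))
E
python3 fk2.py
```

```text
h M2z M4z M6z [0.5265 0.4472 0.4653 0.4344] res 0.06067 sv 0.159
h M2x M2z M3x M4z M5x M6z [ 0.8131  0.0351  0.4     0.2292  0.5725 -0.023   0.4134] res 0.06629 sv 0.091
h M2z M4z M5x M6z [0.5263 0.4484 0.4746 0.0085 0.4308] res 0.06064 sv 0.158
h M0x M2z M4z M5x M6z [ 0.4796 -0.2171  0.5302  0.6032 -0.0709  0.3786] res 0.06661 sv 0.155
h M2y M2z M3y M4y M4z M5y M6z [ 0.3304 -0.0285  0.5178 -0.0285 -0.0011  0.4277 -0.0011  0.3236] res 0.00153 sv 0.0
h M2z M4z M4x M6z [0.5526 0.4389 0.5163 0.081  0.3571] res 0.06118 sv 0.151
h M2x M2z M3x M4z M6z [0.8016 0.0445 0.402  0.2207 0.5818 0.4042] res 0.06623 sv 0.092
```

```bash
cat >> fk2.py <<'E'
ix=[names.index(n) for n in "h M0y M2y M2z M4y M4z M6z".split()]
A=np.vstack([basis(q)[:,ix] for q in Q]);B=P.ravel()
X,_,_,sv=np.linalg.lstsq(A,B,rcond=None); print(X.round(4),np.abs(A@X-B).max().round(5),sv[-1])
LO=np.array([-2.91,-.3,-1.5,.17,-1.26,.16,-2.52]);HI=np.array([2.91,2.13,1.42,2.43,4.41,1.93,2.52])
def fk(q): return basis(q)[:,ix]@X, fkR(q,sg,off)[-1]
def ik(p,Rt,q0):
    f=lambda q:np.r_[(fk(q)[0]-p)*10,(fk(q)[1]*Rt.inv()).as_rotvec()*2,(q-q0)*1e-3]
    s=least_squares(f,np.clip(q0,LO+.011,HI-.011),bounds=(LO+.01,HI-.01)); return s.x,np.linalg.norm(s.fun[:6])
E
cat > plan.py <<'E'
from fk2 import *
yaw=np.radians(-4.5); g=np.array([.603,-.036,.02]); d=np.array([np.cos(yaw),np.sin(yaw),0])
rng=np.random.default_rng(0)
def target(along,h,th,flip):
    # flip: tool x pointing forward-up (True) or back-down
    z=np.sin(th)*d-np.cos(th)*np.array([0,0,1]); x=np.cos(th)*d+np.sin(th)*np.array([0,0,1])
    if not flip:x=-x
    return g+along*d+[0,0,h],R.from_matrix(np.c_[x,np.cross(z,x),z])
if __name__=="__main__":
  for along,h,th in((.045,.017,65),(.03,.017,65),(0,.017,65),(-.04,.017,65),(-.06,.017,60),(-.1,.017,40),(-.12,.017,65),(-.14,.12,45)):
    for flip in(True,False):
        p,Rt=target(along,h,np.radians(th),flip); res=[]
        for k in range(14):
            q,e=ik(p,Rt,rng.uniform(LO,HI)); res.append((e,q))
        ok=[r for r in res if r[0]<.01]; res.sort(key=lambda r:r[0])
        print(along,th,flip,len(ok),res[0][0].round(3),*[r[1].round(2) for r in (ok[:3] or res[:1])])
E
python3 plan.py
```

```text
[ 3.203e-01 -2.130e-02 -3.750e-02  5.297e-01 -4.000e-04  4.207e-01
  3.279e-01] 0.0 0.0898906658375237
0.045 65 True 4 0.0 [-0.41  1.14  0.35  2.37  2.98  1.4   1.16] [-0.99  1.97  1.22  2.39  3.07  1.43 -0.14] [-0.1   1.06 -0.02  2.36  2.96  1.41  1.54]
0.045 65 False 11 0.0 [ 0.67  1.33 -0.95  2.32  2.95  1.45 -0.63] [-0.55  1.23  0.52  2.38  2.99  1.4  -2.17] [-0.43  1.15  0.37  2.37  2.98  1.4  -2.  ]
0.03 65 True 9 0.0 [-0.78  1.48  0.81  2.42  3.01  1.44  0.55] [-0.56  1.24  0.51  2.41  2.98  1.44  0.96] [-0.04  1.06 -0.1   2.39  2.95  1.45  1.6 ]
0.03 65 False 8 0.0 [ 1.    1.95 -1.49  2.35  3.01  1.52  0.26] [ 0.93  1.74 -1.33  2.35  2.99  1.51 -0.03] [ 0.02  1.06 -0.17  2.39  2.95  1.45 -1.47]
0 65 True 0 0.015 [ 0.67  1.36 -0.94  2.42  2.98  1.57  2.51]
0 65 False 10 0.0 [ 0.77  1.48 -1.07  2.42  2.99  1.57 -0.44] [ 0.77  1.48 -1.07  2.42  2.99  1.57 -0.44] [ 0.77  1.48 -1.07  2.42  2.99  1.57 -0.44]
-0.04 65 True 0 0.37 [ 0.62  1.45 -0.92  2.42  3.02  1.7   2.51]
-0.04 65 False 0 0.323 [ 1.05  2.12 -1.47  2.42  3.16  1.58  0.38]
-0.06 60 True 0 0.508 [ 0.62  1.26 -1.04  2.42  2.61  1.48  2.51]
-0.06 60 False 0 0.478 [ 0.89  1.79 -1.49  2.42  2.72  1.71  0.07]
-0.1 40 True 0 0.289 [ 0.59  0.87 -0.93  2.42  2.23  0.87  2.51]
-0.1 40 False 0 0.261 [ 0.89  1.35 -1.49  2.42  2.09  1.41 -0.14]
-0.12 65 True 0 0.857 [ 0.68  1.71 -0.54  2.42  3.75  1.92  2.51]
-0.12 65 False 0 0.802 [ 0.95  2.12 -0.94  2.42  3.81  1.81  0.06]
-0.14 45 True 0 0.603 [ 0.42  0.38 -0.62  2.42  2.07  0.32  2.51]
-0.14 45 False 0 0.545 [ 0.94  0.79 -1.49  2.42  1.71  0.97 -0.18]
```

```bash
cat > grid.py <<'E'
from plan import *
for h in(.017,.05):
  for along in(-.03,-.015,0,.03,.045):
    for th in(15,30,40,50,55,60,65):
        p,Rt=target(along,h,np.radians(th),True)
        res=sorted([ik(p,Rt,np.array(s)) for s in([-.4,1.1,.35,2.3,2.98,1.4,1.2],[.2,1.1,-.3,2.3,2.98,1.0,1.9],[-.8,1.4,.8,2.3,3,.5,.6],[-.1,1,0,2.3,1.5,.4,1.5],[.5,1,-1,2.3,1.5,.4,1.5])],key=lambda r:r[1])
        print(h,along,th,res[0][1].round(3),res[0][0].round(2))
E
python3 grid.py
```

```text
[ 3.203e-01 -2.130e-02 -3.750e-02  5.297e-01 -4.000e-04  4.207e-01
  3.279e-01] 0.0 0.0898906658375237
0.017 -0.03 15 0.178 [-0.33  0.7   0.35  2.18  4.4   0.17  0.11]
0.017 -0.03 30 0.0 [ 0.38  0.73 -0.6   2.26  2.2   0.53  2.5 ]
0.017 -0.03 40 0.0 [ 0.12  0.75 -0.3   2.39  2.74  0.73  1.88]
0.017 -0.03 50 0.072 [ 0.67  1.13 -1.02  2.42  2.56  1.24  2.51]
0.017 -0.03 55 0.174 [ 0.67  1.19 -1.02  2.42  2.65  1.33  2.51]
0.017 -0.03 60 0.255 [ 0.66  1.28 -1.    2.42  2.77  1.46  2.51]
0.017 -0.03 65 0.284 [ 0.65  1.41 -0.93  2.42  3.    1.64  2.51]
0.017 -0.015 15 0.206 [-0.33  0.71  0.34  2.15  4.4   0.17  0.11]
0.017 -0.015 30 0.0 [ 0.35  0.73 -0.56  2.23  2.19  0.49  2.51]
0.017 -0.015 40 0.0 [ 0.12  0.75 -0.29  2.35  2.73  0.7   1.89]
0.017 -0.015 50 0.0 [ 0.42  0.95 -0.67  2.42  2.7   1.13  2.15]
0.017 -0.015 55 0.051 [ 0.68  1.21 -1.01  2.42  2.7   1.36  2.51]
0.017 -0.015 60 0.123 [ 0.67  1.29 -0.99  2.42  2.82  1.46  2.51]
0.017 -0.015 65 0.151 [ 0.66  1.38 -0.93  2.42  2.98  1.59  2.51]
0.017 0 15 0.234 [-0.32  0.72  0.34  2.13  4.4   0.17  0.11]
0.017 0 30 0.0 [ 0.31  0.73 -
[... 2673 characters left out ...]
3  2.38  0.65  2.39]
0.05 0.03 50 0.0 [ 0.16  0.78 -0.33  2.34  2.79  0.87  1.88]
0.05 0.03 55 0.0 [ 0.17  0.84 -0.35  2.37  2.83  1.05  1.86]
0.05 0.03 60 0.0 [ 0.17  0.91 -0.36  2.39  2.88  1.23  1.85]
0.05 0.03 65 0.0 [ 0.18  0.99 -0.37  2.41  2.92  1.4   1.84]
0.05 0.045 15 0.391 [-0.33  0.7   0.36  2.07  4.4   0.17  0.11]
0.05 0.045 30 0.0 [ 0.    0.65 -0.09  2.1   2.36  0.17  2.25]
0.05 0.045 40 0.0 [ 0.41  0.76 -0.64  2.19  2.36  0.63  2.41]
0.05 0.045 50 0.0 [ 0.15  0.78 -0.32  2.3   2.79  0.84  1.88]
0.05 0.045 55 0.0 [ 0.17  0.84 -0.34  2.33  2.84  1.02  1.86]
0.05 0.045 60 0.0 [ 0.18  0.91 -0.35  2.36  2.88  1.19  1.85]
0.05 0.045 65 0.0 [-0.41  1.05  0.35  2.4   3.    1.34  1.19]
```

```bash
cat > seg.py <<'E'
from h import *
from scipy.linalg import logm
def seg(p,Rt,step=.04,ang=7.0,Ncap=None):
    s=bot.state(); T0=np.eye(4);T0[:3,:3]=R.from_rotvec(s["orientation"]).as_matrix();T0[:3,3]=s["position"]
    T1=np.eye(4);T1[:3,:3]=Rt.as_matrix();T1[:3,3]=p
    D=np.linalg.inv(T0)@T1; w=R.from_matrix(D[:3,:3]).as_rotvec()
    N=int(np.ceil(max(np.linalg.norm(D[:3,3])/step,np.degrees(np.linalg.norm(w))/ang)))
    N=max(N,1)
    # constant per-row increment: rotate w/N, translation t with sum_k R^k t = D t
    r=R.from_rotvec(w/N); S=sum((r.as_matrix().__class__ and np.linalg.matrix_power(r.as_matrix(),k)) for k in range(N))
    t=np.linalg.solve(S,D[:3,3])
    print("N",N,"delta_pos cm",(t*100).round(2),"angular deg",np.degrees(w/N).round(2))
E
python3 - <<'E'
from plan import *; from seg import seg
seg(*target(-.13,.18,0,False))
E
```

```text
[ 3.203e-01 -2.130e-02 -3.750e-02  5.297e-01 -4.000e-04  4.207e-01
  3.279e-01] 0.0 0.0898906658375237
N 5 delta_pos cm [ 0.07 -2.9   2.64] angular deg [-4.44  3.89 -0.89]
```

```bash
python3 -m crank '[{"claw":0,"delta_pos":[0.07,-2.9,2.64],"angular":[-4.44,3.89,-0.89]},{"claw":0,"delta_pos":[0.07,-2.9,2.64],"angular":[-4.44,3.89,-0.89]},{"claw":0,"delta_pos":[0.07,-2.9,2.64],"angular":[-4.44,3.89,-0.89]},{"claw":0,"delta_pos":[0.07,-2.9,2.64],"angular":[-4.44,3.89,-0.89]},{"claw":0,"delta_pos":[0.07,-2.9,2.64],"angular":[-4.44,3.89,-0.89]},{"claw":0,"delta_pos":[0,0,0],"angular":[0,0,0]},{"claw":0,"delta_pos":[0,0,0],"angular":[0,0,0]}]'
python3 st.py
python3 - <<'E'
from h import *
c=cam("wrist"); im=bot.camera("wrist"); cv2.imwrite("pics/w1.png",im[:,:,::-1])
for l,z in(("gate",.02),("hinge",.1),("hood",.105),("tail",.03),("carriage",.02)):
    for r in bot.pinpoint("wrist",l)[:3]: print(l,r["score"],r["centre"],atz(c,r["centre"],z).round(4))
E
```

```text
time: 2.77
position: [0.4723, 0.003, 0.2226]
orientation: [0.157, 3.088, -0.138]
force: [-0.2, 0.7, 0.5]
gripper_width: -0.004
finger_force: 0.0
2.77 q [-0.39   0.279  0.23   2.039  0.048  0.805  1.268] p [0.4723 0.003  0.2226] x [-0.994  0.099 -0.051] z [ 0.042 -0.091 -0.995] F [-0.2  0.7  0.5]
tail 0.74 [543.7, 250.3] [0.5354 0.1738 0.03  ]
tail 0.71 [303.8, 233.3] [ 0.5055 -0.0276  0.03  ]
tail 0.66 [59.9, 265.6] [ 0.521  -0.2662  0.03  ]
carriage 0.95 [84.0, 286.4] [ 0.549  -0.2569  0.02  ]
carriage 0.85 [305.3, 257.6] [ 0.5327 -0.0305  0.02  ]
carriage 0.85 [563.1, 261.9] [0.5519 0.1954 0.02  ]
```

View pics/w1.png

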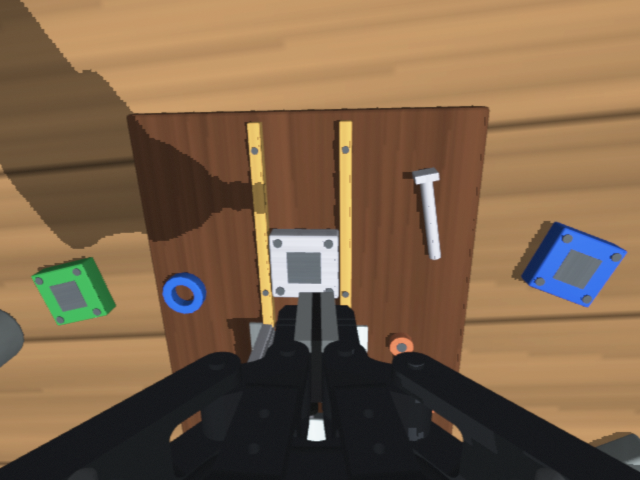

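```bash
python3 - <<'E'
from h import *
c=cam("wrist")
g=lambda a,z:atz(c,a,z)[:2]
for n,a,b,z in(("sR",(254,124),(264,295),.032),("sL",(346,122),(346,300),.032),("eR",(128,115),(163,340),.02),("eL",(488,108),(464,340),.02)):
    A,B=g(a,z),g(b,z); d=B-A; print(n,A.round(4),B.round(4),np.degrees(np.arctan2(d[1],d[0])).round(2))
for q in((270,231),(338,230),(340,293),(271,297)): print(g(q,.04).round(4))
E
python3 - <<'E' | tail -1
from plan import *; from seg import seg
seg(*target(-.13,.18,0,False))
E
```

```text
sR [ 0.4105 -0.0531] [ 0.5643 -0.0667] -5.07
sL [0.4155 0.0203] [0.5732 0.0092] -4.02
eR [ 0.3943 -0.163 ] [ 0.6177 -0.1843] -5.45
eL [0.4157 0.1312] [0.6288 0.1189] -3.31
[ 0.499  -0.0505]
[0.5019 0.0076]
[0.5615 0.0048]
[ 0.5624 -0.0583]
N 2 delta_pos cm [-0.14 -1.56  1.27] angular deg [-2.47  1.48 -0.43]
```

```bash
sed -i 's/g=np.array(\[.603,-.036,.02\])/g=np.array([.604,-.0345,.02])/' plan.py
python3 -m crank '[{"claw":0,"delta_pos":[-0.1,-1.6,1.3],"angular":[-2.5,1.5,-0.4]},{"claw":0,"delta_pos":[-0.1,-1.5,1.3],"angular":[-2.5,1.5,-0.4]},{"claw":0,"delta_pos":[0,0,0],"angular":[0,0,0]},{"claw":0,"delta_pos":[0,0,0],"angular":[0,0,0]}]' >/dev/null
python3 st.py; python3 - <<'E' | tail -1
from plan import *; from seg import seg
seg(*target(-.13,.016,0,False))
E
```

```text
3.4 q [-0.226  0.333  0.199  2.029 -0.092  0.79   1.514] p [ 0.4722 -0.0276  0.1989] x [-0.997  0.084  0.002] z [-0.002  0.    -1.   ] F [0.4 1.3 0.1]
N 5 delta_pos cm [-0.04  0.07  3.26] angular deg [ 0.   -0.02 -0.06]
```

```bash

python3 -m crank '[{"claw":0,"delta_pos":[0,0.1,3.2],"angular":[0,0,0]},{"claw":0,"delta_pos":[0,0.1,3.2],"angular":[0,0,0]},{"claw":0,"delta_pos":[0,0,3.2],"angular":[0,0,0]},{"claw":0,"delta_pos":[0,0,3.2],"angular":[0,0,0]},{"claw":0,"delta_pos":[0,0,2.0],"angular":[0,0,0]},{"claw":0,"delta_pos":[0,0,1.4],"angular":[0,0,0]},{"claw":0,"delta_pos":[0,0,0],"angular":[0,0,0]}]'
python3 -m crank '[{"claw":0,"delta_pos":[-1,0,0],"angular":[0,0,0]},{"claw":0,"delta_pos":[-1,0,0],"angular":[0,0,0]},{"claw":0,"delta_pos":[-1,0,0],"angular":[0,0,0]},{"claw":0,"delta_pos":[-1,0,0],"angular":[0,0,0]},{"claw":0,"delta_pos":[0,0,0],"angular":[0,0,0]}]'; python3 st.py
```

```text
time: 3.98
position: [0.4713, -0.0231, 0.0352]
orientation: [-0.124, -3.135, -0.001]
force: [-1.0, -0.4, -0.5]
gripper_width: 0.001
finger_force: 0.0
time: 4.4
position: [0.5152, -0.0273, 0.0388]
orientation: [0.127, 3.136, 0.002]
force: [-1.0, 0.1, -0.2]
gripper_width: -0.001
finger_force: 0.0
4.4 q [-0.151  0.658  0.121  2.025 -0.167  0.465  1.585] p [ 0.5152 -0.0273  0.0388] x [-0.997  0.081 -0.003] z [ 0.003  0.001 -1.   ] F [-1.   0.1 -0.2]
```

```bash

python3 -m crank '[{"claw":0,"delta_pos":[0,0,0.3],"angular":[0,0,0]},{"claw":0,"delta_pos":[-0.8,0,0],"angular":[0,0,0]},{"claw":0,"delta_pos":[-0.8,0,0],"angular":[0,0,0]},{"claw":0,"delta_pos":[-0.8,0,0],"angular":[0,0,0]},{"claw":0,"delta_pos":[0,0,0],"angular":[0,0,0]}]'
python3 -m crank '[{"claw":0,"delta_pos":[-0.8,0,0],"angular":[0,0,0]},{"claw":0,"delta_pos":[-0.8,0,0],"angular":[0,0,0]},{"claw":0,"delta_pos":[-0.8,0,0],"angular":[0,0,0]},{"claw":0,"delta_pos":[0,0,0],"angular":[0,0,0]}]'; python3 st.py
python3 - <<'E'
from h import *
cv2.imwrite("pics/s2.png",cv2.resize(bot.camera("scene")[180:360,220:420,::-1],(800,720))[:600])
E
```

```text
time: 4.82
position: [0.5377, -0.03, 0.0344]
orientation: [0.128, 3.139, 0.002]
force: [-0.3, -0.5, 0.9]
gripper_width: -0.0
finger_force: 0.0
time: 5.15
position: [0.5615, -0.0321, 0.0341]
orientation: [0.129, 3.139, 0.001]
force: [-0.1, -0.4, -0.2]
gripper_width: -0.001
finger_force: 0.0
5.15 q [-0.138  0.714  0.127  1.903 -0.165  0.535  1.589] p [ 0.5615 -0.0321  0.0341] x [-0.997  0.082 -0.   ] z [ 0.     0.001 -1.   ] F [-0.1 -0.4 -0.2]
```

View pics/s2.png

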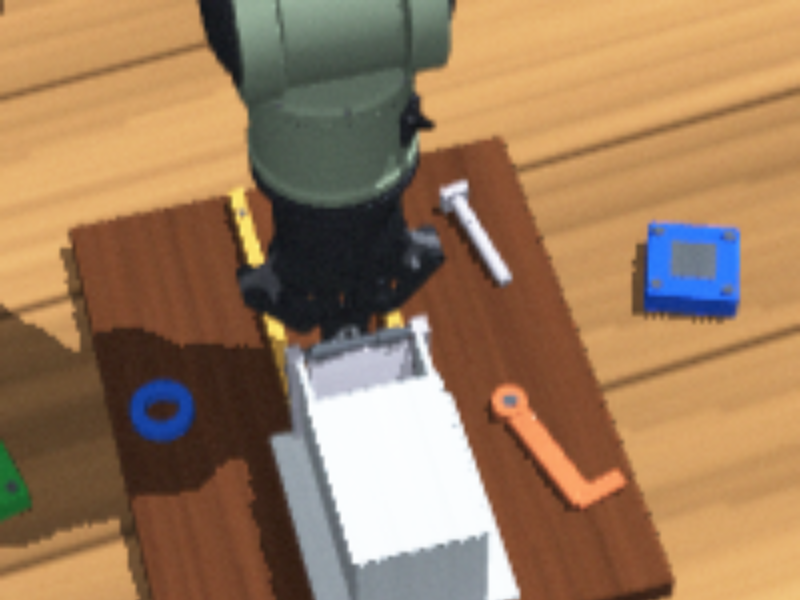

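```bash

python3 -m crank '[{"claw":0,"delta_pos":[-0.5,0,0],"angular":[0,0,0]},{"claw":0,"delta_pos":[-0.5,0,0],"angular":[0,0,0]},{"claw":0,"delta_pos":[0,0,0],"angular":[0,0,0]}]'; python3 st.py
python3 -m crank '[{"claw":0,"delta_pos":[0.8,0,0],"angular":[0,0,0]},{"claw":0,"delta_pos":[0.8,0,-1],"angular":[0,0,0]},{"claw":0,"delta_pos":[0.5,0,-3],"angular":[0,0,0]},{"claw":0,"delta_pos":[0,0,-4],"angular":[0,0,0]},{"claw":0,"delta_pos":[0,0,-4],"angular":[0,0,0]},{"claw":0,"delta_pos":[0,0,-4],"angular":[0,0,0]},{"claw":0,"delta_pos":[0,0,-4],"angular":[0,0,0]},{"claw":0,"delta_pos":[0,0,0],"angular":[0,0,0]}]'; python3 st.py
python3 - <<'E'
from h import *
c=cam("wrist"); im=bot.camera("wrist"); cv2.imwrite("pics/w3.png",im[:,:,::-1])
for l,z in(("gate",.02),("hinge",.1),("hood",.105),("tail",.03),("carriage",.02)):
    for r in bot.pinpoint("wrist",l)[:3]: print(l,r["score"],r["centre"],atz(c,r["centre"],z).round(4))
E
cat > path.py <<'E'
from plan import *
from h import bot
q0=np.array(bot.state()["joints"])
p,Rt=target(-.034,.08,np.radians(40),True)
for s in([.12,.75,-.3,2.39,2.74,.73,1.88],[-.4,.8,.3,2.3,2.74,.73,1.2]):
    q1,e=ik(p,Rt,np.array(s)); print("goal",q1.round(2),e)
    for f in np.linspace(0,1,9):
        q=q0+f*(q1-q0); P,RR=fk(q); print(f,q.round(2),P.round(3),"z",RR.as_matrix()[:,2].round(2),"x",RR.as_matrix()[:,0].round(2))
E
python3 path.py
```

```text
time: 5.45
position: [0.571, -0.0329, 0.0341]
orientation: [-0.129, -3.139, -0.001]
force: [0.1, -1.0, 0.6]
gripper_width: 0.002
finger_force: 0.0
5.45 q [-0.136  0.724  0.128  1.877 -0.164  0.551  1.59 ] p [ 0.571  -0.0329  0.0341] x [-0.997  0.082  0.   ] z [-0.     0.001 -1.   ] F [ 0.1 -1.   0.6]
time: 6.12
position: [0.5515, -0.0316, 0.2411]
orientation: [0.129, 3.13, 0.003]
force: [1.0, -0.3, 0.5]
gripper_width: -0.002
finger_force: 0.0
6.12 q [-0.204  0.397  0.207  1.799 -0.1    0.947  1.534] p [ 0.5515 -0.0316  0.2411] x [-0.997  0.082 -0.008] z [ 0.009  0.002 -1.   ] F [ 1.  -0.3  0.5]
hinge 0.57 [314.6, 287.6] [ 0.6058 -0.0363  0.1   ]
tail 0.92 [541.7, 171.8] [0.5444 0.1683 0.03  ]
tail 0.71 [45.9, 191.6] [ 0.5256 -0.2685  0.03  ]
tail 0.64 [314.7, 229.9] [ 0.5807 -0.0342  0.03  ]
carriage 0.82 [565.8, 180.8] [0.5564 0.1963 0.02  ]
carriage 0.77 [66.9, 216.2] [ 0.5513 -0.2626  0.02  ]
carriage 0.75 [317.4, 256.4] [ 0.6105 -0.0341  0.02  ]
[ 3.203e-01 -2.130e-02 -3.750e-02  5.297e-01 -4.000e-04  4.207e-01
  3.279e-01] 0.0 0.18349317405897528
goal [ 0.1   0.57 -0.27  2.39  2
[... 1487 characters left out ...]
21]
0.375 [-0.24  0.48  0.22  2.03  1.1   0.79  1.47] [ 0.561 -0.25   0.233] z [ 0.2  -0.7  -0.69] x [-0.72 -0.58  0.38]
0.5 [-0.26  0.5   0.22  2.11  1.51  0.74  1.45] [ 0.599 -0.254  0.24 ] z [ 0.39 -0.72 -0.58] x [-0.45 -0.69  0.56]
0.625 [-0.27  0.53  0.23  2.19  1.91  0.69  1.43] [ 0.633 -0.223  0.23 ] z [ 0.57 -0.63 -0.53] x [-0.11 -0.7   0.7 ]
0.75 [-0.28  0.55  0.23  2.26  2.31  0.64  1.41] [ 0.645 -0.166  0.199] z [ 0.69 -0.46 -0.56] x [ 0.24 -0.59  0.77]
0.875 [-0.3   0.57  0.24  2.34  2.71  0.59  1.39] [ 0.626 -0.097  0.152] z [ 0.72 -0.25 -0.65] x [ 0.55 -0.36  0.75]
1.0 [-0.31  0.6   0.24  2.41  3.11  0.54  1.36] [ 0.57  -0.032  0.1  ] z [ 0.64 -0.05 -0.77] x [ 0.76 -0.06  0.64]
```

```bash
cat > path2.py <<'E'
from plan import *
from h import bot
import sys
q0=np.array([-.204,.397,.207,1.799,-.1,.947,1.534])
for al,h,th in((0,.2,40),(.03,.2,45),(0.03,.16,45),(.06,.2,50)):
    p,Rt=target(al,h,np.radians(th),True); q1,e=ik(p,Rt,np.array([.1,.57,-.27,2.3,2.67,.6,1.9])); print(al,h,th,q1.round(3),round(e,4))
q1=ik(*target(.03,.2,np.radians(45),True),np.array([.1,.57,-.27,2.3,2.67,.6,1.9]))[0]
for f in np.linspace(0,1,7):
    q=q0+f*(q1-q0); P,RR=fk(q); print(f.round(2),q.round(2),P.round(3),RR.as_rotvec().round(3),"z",RR.as_matrix()[:,2].round(2))
np.save("way.npy",np.array([q0+f*(q1-q0) for f in np.linspace(0,1,7)]))
E
python3 path2.py
cat > go.py <<'E'
import sys
from fk2 import *; from seg import seg
q=np.load("way.npy")[int(sys.argv[1])]; print(q.round(2)); seg(*fk(q),step=.035,ang=5.5)
E
python3 go.py 1 | tail -1
```

```text
[ 3.203e-01 -2.130e-02 -3.750e-02  5.297e-01 -4.000e-04  4.207e-01
  3.279e-01] 0.0 0.18349317405897528
0 0.2 40 [-0.084  0.31  -0.023  2.258  2.324  0.17   2.243] 0.0
0.03 0.2 45 [-0.     0.363 -0.121  2.249  2.545  0.298  2.041] 0.0
0.03 0.16 45 [ 0.064  0.452 -0.203  2.272  2.616  0.411  1.982] 0.0
0.06 0.2 50 [ 0.078  0.423 -0.214  2.235  2.631  0.433  1.982] 0.0
0.0 [-0.2   0.4   0.21  1.8  -0.1   0.95  1.53] [ 0.551 -0.032  0.241] [1.28e-01 3.13e+00 3.00e-03] z [ 0.01  0.   -1.  ]
0.17 [-0.17  0.39  0.15  1.87  0.34  0.84  1.62] [ 0.554 -0.13   0.233] [-0.463  3.036 -0.489] z [ 0.08 -0.3  -0.95]
0.33 [-0.14  0.39  0.1   1.95  0.78  0.73  1.7 ] [ 0.583 -0.19   0.247] [-1.101  2.766 -0.879] z [ 0.23 -0.49 -0.84]
0.5 [-0.1   0.38  0.04  2.02  1.22  0.62  1.79] [ 0.625 -0.201  0.264] [-1.728  2.317 -1.15 ] z [ 0.43 -0.53 -0.73]
0.67 [-0.07  0.37 -0.01  2.1   1.66  0.51  1.87] [ 0.658 -0.168  0.268] [-2.281  1.703 -1.294] z [ 0.61 -0.44 -0.66]
0.83 [-0.03  0.37 -0.07  2.17  2.1   0.41  1.96] [ 0.664 -0.105  0.252] [ 2.688 -0.949  1.306] z [ 0.71 -0.26 -0.65]
1.0 [-0.    0.36 -0.12  2.25  2.54  0.3   2.04] [ 0.634 -0.037  0.22 ] [ 2.873 -0.113  1.19 ] z [ 0.7  -0.06 -0.71]
N 6 delta_pos cm [ 0.04 -1.65  0.21] angular deg [ 3.03 -0.46 -3.64]
```

```bash
python3 -m crank '[{"claw":0,"delta_pos":[0,-1.7,0.2],"angular":[3,-0.5,-3.6]},{"claw":0,"delta_pos":[0,-1.7,0.2],"angular":[3,-0.5,-3.6]},{"claw":0,"delta_pos":[0,-1.7,0.2],"angular":[3,-0.5,-3.6]},{"claw":0,"delta_pos":[0,-1.7,0.2],"angular":[3,-0.5,-3.6]},{"claw":0,"delta_pos":[0,-1.7,0.2],"angular":[3,-0.5,-3.6]},{"claw":0,"delta_pos":[0,-1.7,0.2],"angular":[3,-0.5,-3.6]}]'>/dev/null; python3 st.py; python3 go.py 2 | tail -2
```

```text
6.92 q [-0.255  0.4    0.276  1.874  0.276  0.816  1.686] p [ 0.5566 -0.1334  0.2344] x [-0.955 -0.296  0.011] z [ 0.082 -0.301 -0.95 ] F [ 0.2 -0.8 -0.3]
[-0.14  0.39  0.1   1.95  0.78  0.73  1.7 ]
N 6 delta_pos cm [ 0.04 -1.04  0.23] angular deg [ 2.57 -0.31 -4.17]
```

Tracks well (q5 is following).

```bash
python3 -m crank '[{"claw":0,"delta_pos":[0,-1,0.2],"angular":[2.6,-0.3,-4.2]},{"claw":0,"delta_pos":[0,-1,0.2],"angular":[2.6,-0.3,-4.2]},{"claw":0,"delta_pos":[0,-1,0.2],"angular":[2.6,-0.3,-4.2]},{"claw":0,"delta_pos":[0,-1,0.2],"angular":[2.6,-0.3,-4.2]},{"claw":0,"delta_pos":[0,-1,0.3],"angular":[2.6,-0.3,-4.2]},{"claw":0,"delta_pos":[0,-1,0.3],"angular":[2.6,-0.3,-4.2]}]'>/dev/null; python3 st.py; python3 go.py 3 | tail -2
```

```text
7.42 q [-0.331  0.407  0.343  1.958  0.669  0.661  1.794] p [ 0.5849 -0.1859  0.2461] x [-0.745 -0.645  0.17 ] z [ 0.236 -0.493 -0.837] F [ 0.5 -0.6 -0.7]
[-0.1   0.38  0.04  2.02  1.22  0.62  1.79]
N 6 delta_pos cm [-0.14 -0.76  0.11] angular deg [ 2.17 -0.5  -4.47]
```

```bash
python3 -m crank '[{"claw":0,"delta_pos":[-0.1,-0.8,0.1],"angular":[2.2,-0.5,-4.5]},{"claw":0,"delta_pos":[-0.1,-0.8,0.1],"angular":[2.2,-0.5,-4.5]},{"claw":0,"delta_pos":[-0.1,-0.8,0.1],"angular":[2.2,-0.5,-4.5]},{"claw":0,"delta_pos":[-0.1,-0.8,0.1],"angular":[2.2,-0.5,-4.5]},{"claw":0,"delta_pos":[-0.1,-0.8,0.1],"angular":[2.2,-0.5,-4.5]},{"claw":0,"delta_pos":[-0.1,-0.8,0.1],"angular":[2.2,-0.5,-4.5]}]'>/dev/null; python3 st.py; python3 go.py 4 | tail -2
```

```text
7.92 q [-0.389  0.406  0.42   2.038  1.099  0.479  1.876] p [ 0.6249 -0.2033  0.2662] x [-0.38  -0.839  0.39 ] z [ 0.435 -0.534 -0.725] F [ 0.3 -0.8 -0.7]
[-0.07  0.37 -0.01  2.1   1.66  0.51  1.87]
N 6 delta_pos cm [-0.61 -0.55 -0.03] angular deg [ 1.91 -0.72 -4.69]
```

```bash
python3 -m crank '[{"claw":0,"delta_pos":[-0.6,-0.5,0],"angular":[1.9,-0.7,-4.7]},{"claw":0,"delta_pos":[-0.6,-0.5,0],"angular":[1.9,-0.7,-4.7]},{"claw":0,"delta_pos":[-0.6,-0.5,0],"angular":[1.9,-0.7,-4.7]},{"claw":0,"delta_pos":[-0.6,-0.6,0],"angular":[1.9,-0.7,-4.7]},{"claw":0,"delta_pos":[-0.6,-0.6,0],"angular":[1.9,-0.7,-4.7]},{"claw":0,"delta_pos":[-0.6,-0.6,0],"angular":[1.9,-0.7,-4.7]}]'>/dev/null; python3 st.py; cat > go2.py <<'E'
import sys
from plan import *; from seg import seg
a=[float(v) for v in sys.argv[1:4]]; p,Rt=target(a[0],a[1],np.radians(a[2]),True)
q=np.array(bot.state()["joints"]); print("ik",*[x.round(2) for x in ik(p,Rt,q)]); seg(p,Rt,step=.035,ang=float(sys.argv[4]) if len(sys.argv)>4 else 5.5)
M=R.from_rotvec(bot.state()["orientation"]).as_matrix(); r=np.array(bot.state()["position"])-g
print("along",(r@d).round(4),"lat",(r@[-d[1],d[0],0]).round(4),"h",r[2].round(4),"tilt",np.degrees(np.arctan2(np.hypot(*M[:2,2]),-M[2,2])).round(1))
E
python3 go.py 5 | tail -2; python3 go2.py .04 .2 50|tail -3
```

```text
8.42 q [-0.433  0.417  0.457  2.115  1.706  0.332  1.763] p [ 0.6591 -0.1684  0.2661] x [ 0.065 -0.799  0.597] z [ 0.61  -0.442 -0.657] F [ 0.8  0.1 -0.3]
[-0.03  0.37 -0.07  2.17  2.1   0.41  1.96]
N 6 delta_pos cm [-0.88 -0.61 -0.19] angular deg [ 1.82 -0.92 -4.82]
ik [-0.07  0.4  -0.04  2.29  2.78  0.44  1.8 ] 0.0
N 12 delta_pos cm [-0.97 -0.73 -0.18] angular deg [ 1.98 -0.58 -4.78]
along 0.0654 lat -0.1292 h 0.2461 tilt 48.9
```

```bash
python3 -m crank '[{"claw":0,"delta_pos":[-1,-0.7,-0.2],"angular":[2,-0.6,-4.8]},{"claw":0,"delta_pos":[-1,-0.7,-0.2],"angular":[2,-0.6,-4.8]},{"claw":0,"delta_pos":[-1,-0.7,-0.2],"angular":[2,-0.6,-4.8]},{"claw":0,"delta_pos":[-1,-0.7,-0.2],"angular":[2,-0.6,-4.8]},{"claw":0,"delta_pos":[-1,-0.7,-0.2],"angular":[2,-0.6,-4.8]},{"claw":0,"delta_pos":[-1,-0.7,-0.2],"angular":[2,-0.6,-4.8]}]'>/dev/null; python3 st.py;python3 go2.py .04 .2 50|tail -3
```

```text
8.92 q [-0.302  0.396  0.233  2.209  2.344  0.392  1.647] p [ 0.6663 -0.0971  0.25  ] x [ 0.444 -0.506  0.74 ] z [ 0.734 -0.268 -0.624] F [0.2 0.1 0.4]
ik [-0.14  0.4   0.04  2.29  2.84  0.43  1.72] 0.0
N 6 delta_pos cm [-0.92 -0.72 -0.16] angular deg [ 1.96 -0.56 -4.77]
along 0.067 lat -0.0575 h 0.23 tilt 51.4
```

```bash
python3 -m crank '[{"claw":0,"delta_pos":[-0.9,-0.7,-0.2],"angular":[2,-0.6,-4.8]},{"claw":0,"delta_pos":[-0.9,-0.7,-0.2],"angular":[2,-0.6,-4.8]},{"claw":0,"delta_pos":[-0.9,-0.7,-0.2],"angular":[2,-0.6,-4.8]},{"claw":0,"delta_pos":[-0.9,-0.7,-0.2],"angular":[2,-0.6,-4.8]},{"claw":0,"delta_pos":[-0.9,-0.7,-0.2],"angular":[2,-0.6,-4.8]},{"claw":0,"delta_pos":[-0.9,-0.7,-0.1],"angular":[2,-0.5,-4.7]},{"claw":0,"delta_pos":[0,0,0],"angular":[0,0,0]}]'>/dev/null; python3 st.py;python3 go2.py .04 .2 50|tail -3; python3 go2.py 0 .12 45|tail -3;python3 go2.py -.034 .08 40|tail -3
```

```text
9.5 q [-0.129  0.392  0.043  2.294  2.861  0.421  1.708] p [ 0.642  -0.0398  0.2213] x [ 0.643 -0.049  0.764] z [ 0.762 -0.056 -0.645] F [-0.6 -0.7 -0.9]
ik [-0.14  0.4   0.05  2.29  2.84  0.43  1.71] 0.0
N 1 delta_pos cm [ 0.01 -0.23  0.22] angular deg [-0.25  0.15  0.07]
along 0.0383 lat -0.0023 h 0.2013 tilt 49.8
ik [-0.11  0.52 -0.    2.37  2.88  0.54  1.66] 0.0
N 3 delta_pos cm [-2.87 -0.08  0.85] angular deg [-0.08 -1.62  0.03]
along 0.0383 lat -0.0023 h 0.2013 tilt 49.8
ik [-0.11  0.57 -0.02  2.4   2.88  0.54  1.65] 0.0
N 5 delta_pos cm [-2.75 -0.05  0.65] angular deg [-0.05 -1.97  0.02]
along 0.0383 lat -0.0023 h 0.2013 tilt 49.8
```

```bash
python3 -m crank '[{"claw":0,"delta_pos":[-2.75,0.1,0.65],"angular":[0,-2,0]},{"claw":0,"delta_pos":[-2.75,0,0.65],"angular":[0,-2,0]},{"claw":0,"delta_pos":[-2.75,0,0.65],"angular":[0,-2,0]},{"claw":0,"delta_pos":[-2.75,0,0.65],"angular":[0,-2,0]},{"claw":0,"delta_pos":[-2.75,0,0.65],"angular":[0,-2,0]},{"claw":0,"delta_pos":[0,0,0],"angular":[0,0,0]}]'; python3 st.py;python3 go2.py -.034 .03 40|tail -3;python3 go2.py -.034 .018 42|tail -3; python3 go2.py -.034 .018 38|tail -3
python3 - <<'E'
from h import *
c=cam("wrist"); im=bot.camera("wrist"); cv2.imwrite("pics/w4.png",im[:,:,::-1])
for l,z in(("gate",.02),("hinge",.1),("tail",.03),("carriage",.02)):
    for r in bot.pinpoint("wrist",l)[:3]: print(l,r["score"],r["centre"],atz(c,r["centre"],z).round(4))
E
```

```text
time: 10.0
position: [0.569, -0.0352, 0.0982]
orientation: [2.931, -0.121, 1.056]
force: [-0.1, -0.2, -0.6]
gripper_width: -0.004
finger_force: 0.0
10.0 q [-0.092  0.571 -0.022  2.403  2.886  0.531  1.649] p [ 0.569  -0.0352  0.0982] x [ 0.767 -0.065  0.638] z [ 0.636 -0.049 -0.77 ] F [-0.1 -0.2 -0.6]
ik [-0.08  0.71 -0.05  2.41  2.9   0.68  1.63] 0.0
N 2 delta_pos cm [-1.51 -0.16  1.88] angular deg [-0.04  0.18 -0.13]
along -0.0349 lat -0.0034 h 0.0782 tilt 39.6
ik [-0.04  0.76 -0.11  2.42  2.88  0.79  1.66] 0.0
N 2 delta_pos cm [-1.91 -0.16  2.32] angular deg [-0.04  1.18 -0.13]
along -0.0349 lat -0.0034 h 0.0782 tilt 39.6
ik [-0.08  0.72 -0.04  2.38  2.9   0.63  1.63] 0.0
N 2 delta_pos cm [-1.87 -0.16  2.36] angular deg [-0.04 -0.82 -0.13]
along -0.0349 lat -0.0034 h 0.0782 tilt 39.6
hinge 0.78 [314.5, 232.7] [ 0.6021 -0.0368  0.1   ]
tail 0.47 [158.3, 200.6] [0.6616 0.0578 0.03  ]
carriage 0.97 [316.0, 267.8] [ 0.6123 -0.038   0.02  ]
```

View pics/w4.png

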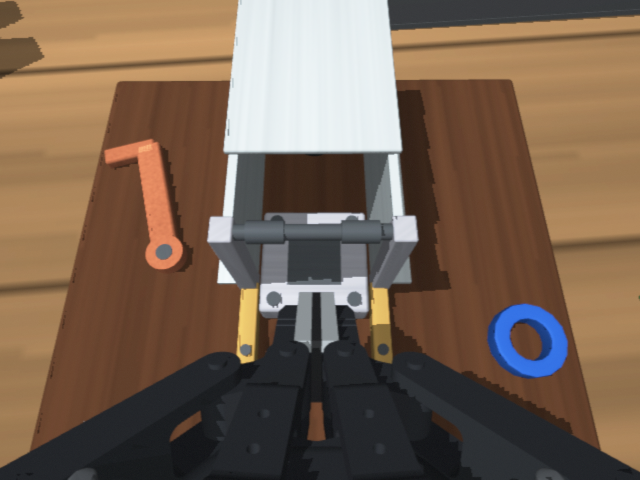

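The view shows the carriage under the rod (rod at row 232, carriage rear edge at about row 310). The shut fingers are at column 315, in line with it. Now I descend behind it.

```bash
python3 -m crank '[{"claw":0,"delta_pos":[-1.0,-0.1,1.2],"angular":[0,-0.3,0]},{"claw":0,"delta_pos":[-1.0,-0.1,1.2],"angular":[0,-0.3,0]},{"claw":0,"delta_pos":[-0.9,0,1.1],"angular":[0,0,0]},{"claw":0,"delta_pos":[-0.9,0,1.1],"angular":[0,0,0]},{"claw":0,"delta_pos":[0,0,0],"angular":[0,0,0]}]'; python3 st.py;python3 go2.py -.015 .018 45|tail -3;python3 go2.py 0 .018 54|tail -3
```

```text
time: 10.67
position: [0.5727, -0.0325, 0.0413]
orientation: [2.934, -0.118, 1.053]
force: [-1.1, -0.0, -1.0]
gripper_width: 0.0
finger_force: 0.0
10.67 q [-0.073  0.727 -0.051  2.393  2.91   0.674  1.625] p [ 0.5727 -0.0325  0.0413] x [ 0.769 -0.063  0.636] z [ 0.634 -0.047 -0.772] F [-1.1 -0.  -1. ]
ik [-0.07  0.8  -0.06  2.4   2.92  0.85  1.61] 0.0
N 2 delta_pos cm [ 0.51 -0.02  0.66] angular deg [-0.09  2.76 -0.08]
along -0.0314 lat -0.0005 h 0.0213 tilt 39.5
ik [ 0.07  0.91 -0.25  2.42  2.88  1.16  1.75] 0.0
N 3 delta_pos cm [ 0.67 -0.02  0.81] angular deg [-0.05  4.84 -0.06]
along -0.0314 lat -0.0005 h 0.0213 tilt 39.5
```

```bash
python3 -m crank '[{"claw":0,"delta_pos":[0.2,0,0.45],"angular":[0,1.4,0]},{"claw":0,"delta_pos":[0.2,0,0.4],"angular":[0,1.4,0]},{"claw":0,"delta_pos":[0.2,0,0.4],"angular":[0,1.4,0]},{"claw":0,"delta_pos":[0.2,0,0.4],"angular":[0,1.4,0]},{"claw":0,"delta_pos":[0,0,0],"angular":[0,0,0]}]'; python3 st.py;python3 go2.py 0 .017 54|tail -3;python3 go2.py .015 .017 60|tail -3
```

```text
time: 11.08
position: [0.5889, -0.034, 0.0383]
orientation: [2.872, -0.114, 1.202]
force: [-41.0, 4.6, 61.8]
gripper_width: -0.0
finger_force: 36.2
11.08 q [-0.064  0.799 -0.067  2.406  2.923  0.863  1.612] p [ 0.5889 -0.034   0.0383] x [ 0.7   -0.057  0.712] z [ 0.71  -0.053 -0.702] F [-41.    4.6  61.8]
ik [ 0.06  0.91 -0.23  2.42  2.88  1.16  1.73] 0.0
N 2 delta_pos cm [ 0.46 -0.03  0.6 ] angular deg [-0.09  4.3  -0.07]
along -0.0151 lat -0.0007 h 0.0183 tilt 45.4
ik [-0.06  1.   -0.08  2.41  2.94  1.32  1.59] 0.0
N 3 delta_pos cm [ 0.61 -0.02  0.8 ] angular deg [-0.05  4.87 -0.05]
along -0.0151 lat -0.0007 h 0.0183 tilt 45.4
```

Strong force along the tool: the leaning tip face is wedging on the carriage's top edge. I'll back off and go lower so that the tip corner meets the vertical rear face.

```bash
python3 -m crank '[{"claw":0,"delta_pos":[-0.4,0,-0.6],"angular":[0,-1,0]},{"claw":0,"delta_pos":[-0.5,0,-0.6],"angular":[0,-1,0]},{"claw":0,"delta_pos":[-0.5,0,-0.6],"angular":[0,-1,0]},{"claw":0,"delta_pos":[0,0,0],"angular":[0,0,0]}]'; python3 st.py
python3 - <<'E'
from h import *
c=cam("wrist"); im=bot.camera("wrist"); cv2.imwrite("pics/w5.png",im[:,:,::-1])
for l,z in(("hinge",.1),("tail",.03),("carriage",.02)):
    for r in bot.pinpoint("wrist",l)[:2]: print(l,r["score"],r["centre"],atz(c,r["centre"],z).round(4))
E
python3 go2.py -.034 .011 40 | tail -3
```

```text
time: 11.42
position: [0.5667, -0.0322, 0.0402]
orientation: [2.907, -0.117, 1.12]
force: [0.2, 0.0, 0.5]
gripper_width: 0.0
finger_force: 0.0
11.42 q [-0.041  0.758 -0.102  2.43   2.889  0.793  1.649] p [ 0.5667 -0.0322  0.0402] x [ 0.739 -0.061  0.671] z [ 0.669 -0.05  -0.741] F [0.2 0.  0.5]
tail 0.77 [322.2, 274.2] [ 0.5858 -0.036   0.03  ]
carriage 0.84 [320.3, 221.7] [ 0.6165 -0.0378  0.02  ]
ik [-0.05  0.76 -0.09  2.4   2.88  0.73  1.66] 0.0
N 1 delta_pos cm [-0.35 -0.05  0.78] angular deg [-0.19 -2.19 -0.16]
along -0.0366 lat -0.0005 h 0.0191 tilt 42.2
```

View pics/w5.png

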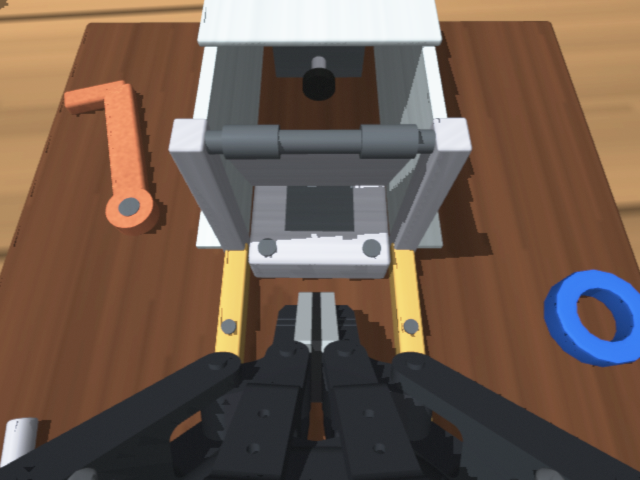

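The view shows the carriage still straight (rear face at row 265), and the black buffer disc in the hood at (318,88).

```bash
python3 - <<'E'
from plan import *
from h import *
c=cam("wrist")
for n,px,z in(("buffer",(319,86),.032),("rearTop L",(250,268),.02),("rearR",(388,262),.04),("rearL",(250,263),.04),("rod",(320,141),.1),("postL foot",(236,246),.032)):
    P=atz(c,px,z); r=P-g; print(n,P.round(4),"along",(r@d).round(4),"lat",(r@[-d[1],d[0],0]).round(4))
E
python3 -m crank '[{"claw":0,"delta_pos":[-0.2,0,0.4],"angular":[0,-1.5,0]},{"claw":0,"delta_pos":[-0.2,0,0.4],"angular":[0,-1,0]},{"claw":0,"delta_pos":[0,0,0],"angular":[0,0,0]}]'; python3 st.py
python3 go2.py -.02 .011 43 | tail -3;python3 go2.py -.005 .011 50 | tail -3;python3 go2.py .015 .010 58 | tail -3;python3 go2.py .03 .010 61 | tail -3
```

```text
[ 3.203e-01 -2.130e-02 -3.750e-02  5.297e-01 -4.000e-04  4.207e-01
  3.279e-01] 0.0 0.4282662179343535
buffer [ 0.6929 -0.0433  0.032 ] along 0.0893 lat -0.0018
rearTop L [ 0.5954 -0.0032  0.02  ] along -0.011 lat 0.0306
rearR [ 0.5858 -0.0631  0.04  ] along -0.0159 lat -0.0299
rearL [ 0.5899 -0.0062  0.04  ] along -0.0163 lat 0.0272
rod [ 0.6028 -0.036   0.1   ] along -0.0011 lat -0.0016
postL foot [0.6017 0.0011 0.032 ] along -0.0051 lat 0.0354
time: 11.87
position: [0.57, -0.0322, 0.0299]
orientation: [2.932, -0.117, 1.057]
force: [0.9, 0.4, 0.4]
gripper_width: 0.001
finger_force: 0.0
11.87 q [-0.042  0.759 -0.093  2.397  2.889  0.717  1.656] p [ 0.57   -0.0322  0.0299] x [ 0.768 -0.063  0.638] z [ 0.636 -0.047 -0.77 ] F [0.9 0.4 0.4]
ik [-0.04  0.79 -0.1   2.39  2.89  0.81  1.65] 0.0
N 1 delta_pos cm [ 1.15 -0.04  0.82] angular deg [-0.19  3.37 -0.15]
along -0.0341 lat -0.0004 h 0.0099 tilt 39.6
ik [-0.04  0.87 -0.11  2.41  2.91  1.03  1.63] 0.0
N 2 delta_pos cm [ 1.11 -0.02  0.94] angular deg [-0.09  5.19 -0.08]
along -0.0341 lat -0.0004 h 0.0099 tilt 39.6
ik [-0.04  0.98 -0.11  2.4   2.93  1.27  1.62] 0.0
N 4 delta_pos cm [ 0.85 -0.01  0.89] angular deg [-0.04  4.59 -0.04]
along -0.0341 lat -0.0004 h 0.0099 tilt 39.6
ik [-0.03  1.02 -0.11  2.38  2.94  1.33  1.62] 0.0
N 4 delta_pos cm [ 1.09 -0.01  1.19] angular deg [-0.04  5.34 -0.05]
along -0.0341 lat -0.0004 h 0.0099 tilt 39.6
```

```bash
python3 -m crank '[{"claw":0,"delta_pos":[0.38,0,0.3],"angular":[0,1,0]},{"claw":0,"delta_pos":[0.38,0,0.3],"angular":[0,1,0]},{"claw":0,"delta_pos":[0.38,0,0.3],"angular":[0,1.5,0]},{"claw":0,"delta_pos":[0,0,0],"angular":[0,0,0]}]'; python3 st.py; python3 go2.py -.005 .011 50 2| tail -2
```

```text
time: 12.2
position: [0.5837, -0.0333, 0.0302]
orientation: [2.896, -0.116, 1.146]
force: [0.0, -0.6, 0.5]
gripper_width: 0.001
finger_force: 0.0
12.2 q [-0.036  0.796 -0.1    2.396  2.9    0.815  1.649] p [ 0.5837 -0.0333  0.0302] x [ 0.727 -0.06   0.684] z [ 0.683 -0.05  -0.729] F [ 0.  -0.6  0.5]
N 4 delta_pos cm [ 0.28 -0.01  0.26] angular deg [-0.05  1.7  -0.04]
along -0.0204 lat -0.0004 h 0.0102 tilt 43.2
```

```bash
python3 -m crank '[{"claw":0,"delta_pos":[0.28,0,0.27],"angular":[0,1.7,0]},{"claw":0,"delta_pos":[0.28,0,0.27],"angular":[0,1.7,0]},{"claw":0,"delta_pos":[0,0,0],"angular":[0,0,0]}]'; python3 st.py
python3 -m crank '[{"claw":0,"delta_pos":[0.28,0,0.27],"angular":[0,1.7,0]},{"claw":0,"delta_pos":[0.28,0,0.27],"angular":[0,1.7,0]},{"claw":0,"delta_pos":[0,0,0],"angular":[0,0,0]}]'; python3 st.py; python3 go2.py .015 .011 59 2| tail -2
```

```text
time: 12.45
position: [0.591, -0.034, 0.0299]
orientation: [2.86, -0.114, 1.229]
force: [-1.0, -0.0, -0.4]
gripper_width: 0.001
finger_force: 0.0
12.45 q [-0.032  0.835 -0.109  2.405  2.908  0.921  1.643] p [ 0.591  -0.034   0.0299] x [ 0.686 -0.057  0.725] z [ 0.723 -0.054 -0.688] F [-1.  -0.  -0.4]
time: 12.7
position: [0.5988, -0.0346, 0.0304]
orientation: [2.82, -0.113, 1.312]
force: [-0.5, 0.5, -0.6]
gripper_width: -0.001
finger_force: 0.0
12.7 q [-0.028  0.875 -0.117  2.41   2.915  1.025  1.639] p [ 0.5988 -0.0346  0.0304] x [ 0.642 -0.054  0.765] z [ 0.762 -0.057 -0.645] F [-0.5  0.5 -0.6]
N 5 delta_pos cm [ 0.25 -0.01  0.32] angular deg [-0.03  1.83 -0.04]
along -0.0052 lat -0.0005 h 0.0104 tilt 49.9
```

```bash
python3 -m crank '[{"claw":0,"delta_pos":[0.25,0,0.32],"angular":[0,1.8,0]},{"claw":0,"delta_pos":[0.25,0,0.32],"angular":[0,1.8,0]},{"claw":0,"delta_pos":[0.25,0,0.32],"angular":[0,1.8,0]}]'; python3 st.py
python3 -m crank '[{"claw":0,"delta_pos":[0.25,0,0.32],"angular":[0,1.8,0]},{"claw":0,"delta_pos":[0.25,0,0.32],"angular":[0,1.8,0]}]'; python3 st.py; python3 go2.py .025 .011 61 1| tail -2
python3 - <<'E'
from plan import *
c=cam("wrist"); im=bot.camera("wrist"); cv2.imwrite("pics/w6.png",im[:,:,::-1])
E
```

```text
time: 12.95
position: [0.6112, -0.0356, 0.0311]
orientation: [2.752, -0.111, 1.442]
force: [-0.6, 0.6, -1.2]
gripper_width: 0.001
finger_force: 0.8
12.95 q [-0.025  0.944 -0.123  2.41   2.928  1.189  1.631] p [ 0.6112 -0.0356  0.0311] x [ 0.567 -0.048  0.822] z [ 0.82  -0.062 -0.569] F [-0.6  0.6 -1.2]
time: 13.12
position: [0.6193, -0.0361, 0.0315]
orientation: [2.704, -0.109, 1.526]
force: [-1.0, -0.5, -1.4]
gripper_width: 0.002
finger_force: 0.7
13.12 q [-0.024  0.992 -0.125  2.404  2.936  1.293  1.626] p [ 0.6193 -0.0361  0.0315] x [ 0.515 -0.044  0.856] z [ 0.854 -0.065 -0.517] F [-1.  -0.5 -1.4]
N 3 delta_pos cm [ 0.15 -0.01  0.29] angular deg [-0.05  0.71 -0.06]
along 0.0153 lat -0.0004 h 0.0115 tilt 58.9
[ 3.203e-01 -2.130e-02 -3.750e-02  5.297e-01 -4.000e-04  4.207e-01
  3.279e-01] 0.0 0.4599671581700467
```

View pics/w6.png

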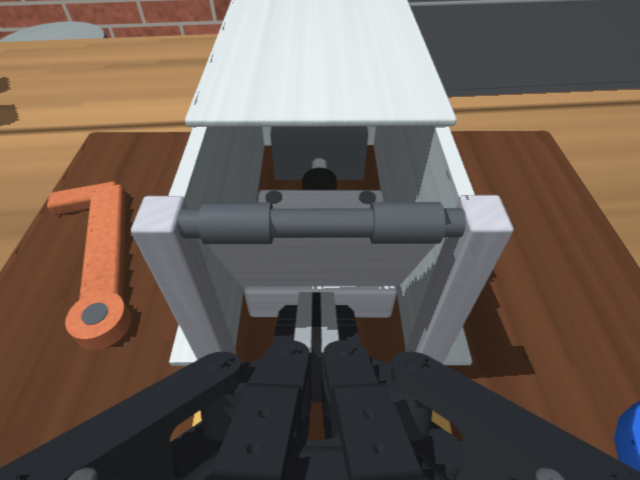

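The view shows the flap riding on the carriage and the fingers behind it, with the posts clear of the gripper links. The buffer disc (319,180) is just ahead of the carriage's front edge (row 190). I'll creep forward now.

```bash
for k in 1 ; do python3 -m crank '[{"claw":0,"delta_pos":[0.05,0,0.09],"angular":[0,0.5,0]},{"claw":0,"delta_pos":[0.05,0,0.09],"angular":[0,0.5,0]},{"claw":0,"delta_pos":[0.05,0,0.09],"angular":[0,0.5,0]}]'; python3 -m crank '[{"claw":0,"delta_pos":[0.05,0,0.09],"angular":[0,0.5,0]},{"claw":0,"delta_pos":[0.05,0,0.09],"angular":[0,0.5,0]}]';python3 -m crank '[{"claw":0,"delta_pos":[0.05,0,0.09],"angular":[0,0,0]}]'; done; python3 st.py; python3 go2.py .025 .011 61 1| tail -1
```

```text
time: 13.42
position: [0.6224, -0.0364, 0.0318]
orientation: [2.683, -0.108, 1.562]
force: [-1.6, -0.1, -1.8]
gripper_width: -0.003
finger_force: 0.7
time: 13.58
position: [0.6246, -0.0366, 0.0317]
orientation: [2.668, -0.108, 1.586]
force: [-1.0, -0.6, -1.3]
gripper_width: 0.001
finger_force: 0.8
time: 13.67
position: [0.6254, -0.0366, 0.0314]
orientation: [2.668, -0.108, 1.585]
force: [-3.3, -0.7, 0.6]
gripper_width: 0.001
finger_force: 1.7
13.67 q [-0.023  1.027 -0.125  2.396  2.943  1.364  1.624] p [ 0.6254 -0.0366  0.0314] x [ 0.477 -0.041  0.878] z [ 0.876 -0.067 -0.478] F [-3.3 -0.7  0.6]
along 0.0215 lat -0.0004 h 0.0114 tilt 61.4
```

```bash
f(){ grep -E "position|^force" | tr '\n' ' '; echo; }; python3 -m crank '[{"claw":0,"delta_pos":[0.05,0,0.09],"angular":[0,0,0]}]'|f;python3 -m crank '[{"claw":0,"delta_pos":[0.05,0,0.09],"angular":[0,0,0]}]'|f;python3 -m crank '[{"claw":0,"delta_pos":[0.05,0,0.09],"angular":[0,0,0]}]'|f
```

```text
position: [0.6265, -0.0367, 0.0314] force: [-2.6, 0.3, 0.0] 
position: [0.6276, -0.0368, 0.0316] force: [-1.4, 0.5, -0.8] 
position: [0.6285, -0.0369, 0.0315] force: [-10.5, -0.2, -0.4]
```

```bash
f(){ grep -E "position|^force" | tr '\n' ' '; echo; }; python3 -m crank '[{"claw":0,"delta_pos":[0.05,0,0.09],"angular":[0,0,0]}]'|f;python3 -m crank '[{"claw":0,"delta_pos":[0.05,0,0.09],"angular":[0,0,0]}]'|f
```

```text
position: [0.6289, -0.037, 0.0313] force: [-16.1, 0.9, 5.1] 
position: [0.6296, -0.037, 0.0313] force: [-15.1, 1.0, 5.6]
```

The force jumped from 2 N to 15 N at TCP x ≈ 0.6285, so that is the buffer. I'll push on to about 0.6355.

```bash
f(){ grep -E "position|^force" | tr '\n' ' '; echo; }; python3 -m crank '[{"claw":0,"delta_pos":[0.05,0,0.09],"angular":[0,0,0]},{"claw":0,"delta_pos":[0.05,0,0.09],"angular":[0,0,0]}]'|f;python3 -m crank '[{"claw":0,"delta_pos":[0.05,0,0.09],"angular":[0,0,0]},{"claw":0,"delta_pos":[0.05,0,0.09],"angular":[0,0,0]}]'|f;
```

```text
position: [0.6316, -0.0373, 0.0313] force: [-15.1, 0.5, 5.4] 
position: [0.6336, -0.0375, 0.0313] force: [-17.6, 1.1, 5.1]
```

```bash
f(){ grep -E "position|^force" | tr '\n' ' '; echo; }; python3 -m crank '[{"claw":0,"delta_pos":[0.05,0,0.09],"angular":[0,0,0]}]'|f;python3 -m crank '[{"claw":0,"delta_pos":[0.04,0,0.08],"angular":[0,0,0]},{"claw":0,"delta_pos":[0,0,0],"angular":[0,0,0]}]'|f; python3 st.py; python3 go2.py 0 .012 52 2|tail -2;python3 go2.py -.045 .013 38 2|tail -2
```

```text
position: [0.6344, -0.0376, 0.0312] force: [-24.3, -0.9, 9.8] 
position: [0.635, -0.038, 0.0312] force: [-21.3, -0.9, 7.9] 
14.67 q [-0.021  1.018 -0.12   2.374  2.946  1.33   1.627] p [ 0.635  -0.038   0.0312] x [ 0.479 -0.041  0.877] z [ 0.874 -0.067 -0.481] F [-21.3  -0.9   7.9]
N 5 delta_pos cm [-0.32 -0.02 -0.54] angular deg [-0.02 -1.85 -0.03]
along 0.0312 lat -0.001 h 0.0112 tilt 61.2
N 12 delta_pos cm [-0.39 -0.01 -0.5 ] angular deg [-0.01 -1.94 -0.01]
along 0.0312 lat -0.001 h 0.0112 tilt 61.2
```

Buffer is in by about 6.5 mm. I'll withdraw along the reverse path.

```bash
python3 -m crank '[{"claw":0,"delta_pos":[-0.32,0,-0.54],"angular":[0,-1.8,0]},{"claw":0,"delta_pos":[-0.32,0,-0.54],"angular":[0,-1.8,0]},{"claw":0,"delta_pos":[-0.32,0,-0.54],"angular":[0,-1.8,0]},{"claw":0,"delta_pos":[-0.32,0,-0.54],"angular":[0,-1.8,0]},{"claw":0,"delta_pos":[-0.32,0,-0.54],"angular":[0,-1.8,0]}]'; python3 st.py;python3 go2.py -.02 .012 42 2|tail -3;python3 go2.py -.045 .02 36 2|tail -3
```

```text
time: 15.08
position: [0.6054, -0.035, 0.0327]
orientation: [2.79, -0.112, 1.372]
force: [-0.6, -0.5, -1.9]
gripper_width: -0.003
finger_force: 0.0
15.08 q [-0.019  0.9   -0.128  2.41   2.917  1.095  1.643] p [ 0.6054 -0.035   0.0327] x [ 0.608 -0.051  0.792] z [ 0.79  -0.059 -0.611] F [-0.6 -0.5 -1.9]
ik [-0.03  0.78 -0.11  2.38  2.88  0.77  1.67] 0.0
N 6 delta_pos cm [-0.25 -0.01 -0.26] angular deg [-0.03 -1.73 -0.03]
along 0.0014 lat -0.0004 h 0.0127 tilt 52.4
ik [-0.05  0.7  -0.08  2.39  2.85  0.58  1.69] 0.0
N 9 delta_pos cm [-0.31 -0.01 -0.42] angular deg [-0.02 -1.82 -0.02]
along 0.0014 lat -0.0004 h 0.0127 tilt 52.4
```

```bash
python3 -m crank '[{"claw":0,"delta_pos":[-0.25,0,-0.26],"angular":[0,-1.9,0]},{"claw":0,"delta_pos":[-0.25,0,-0.26],"angular":[0,-1.9,0]},{"claw":0,"delta_pos":[-0.25,0,-0.26],"angular":[0,-1.9,0]},{"claw":0,"delta_pos":[-0.25,0,-0.26],"angular":[0,-1.9,0]},{"claw":0,"delta_pos":[-0.25,0,-0.26],"angular":[0,-1.9,0]},{"claw":0,"delta_pos":[-0.25,0,-0.26],"angular":[0,-1.5,0]}]'; python3 st.py;python3 go2.py -.04 .03 36 2|tail -3;python3 go2.py -.04 .07 36 2|tail -3
```

```text
time: 15.58
position: [0.5842, -0.0334, 0.0325]
orientation: [2.915, -0.117, 1.102]
force: [-0.2, -0.2, -0.0]
gripper_width: 0.004
finger_force: 0.0
15.58 q [-0.026  0.769 -0.107  2.379  2.885  0.743  1.672] p [ 0.5842 -0.0334  0.0325] x [ 0.748 -0.062  0.661] z [ 0.66  -0.048 -0.75 ] F [-0.2 -0.2 -0. ]
ik [-0.05  0.67 -0.08  2.38  2.85  0.55  1.7 ] 0.0
N 3 delta_pos cm [-0.15 -0.02 -0.88] angular deg [-0.07 -1.8  -0.05]
along -0.0198 lat -0.0004 h 0.0125 tilt 41.4
ik [-0.08  0.56 -0.04  2.37  2.82  0.44  1.72] 0.0
N 3 delta_pos cm [ 0.7  -0.02 -1.91] angular deg [-0.07 -1.8  -0.05]
along -0.0198 lat -0.0004 h 0.0125 tilt 41.4
```

```bash
python3 -m crank '[{"claw":0,"delta_pos":[-0.15,0,-0.9],"angular":[0,-1.8,0]},{"claw":0,"delta_pos":[-0.15,0,-0.9],"angular":[0,-1.8,0]},{"claw":0,"delta_pos":[-0.15,0,-0.9],"angular":[0,-1.8,0]},{"claw":0,"delta_pos":[0,0,0],"angular":[0,0,0]}]'; python3 st.py
python3 - <<'E'
from h import *
cv2.imwrite("pics/w7.png",bot.camera("wrist")[:,:,::-1]); print(bot.pinpoint("wrist","tail")[:2],bot.state()["time"])
E
```

```text
time: 15.92
position: [0.5638, -0.0319, 0.0517]
orientation: [2.966, -0.118, 0.967]
force: [1.2, -0.3, 0.7]
gripper_width: 0.001
finger_force: 0.0
15.92 q [-0.043  0.667 -0.084  2.378  2.852  0.546  1.696] p [ 0.5638 -0.0319  0.0517] x [ 0.805 -0.066  0.589] z [ 0.588 -0.042 -0.808] F [ 1.2 -0.3  0.7]
[] 16.0167
```

View pics/w7.png

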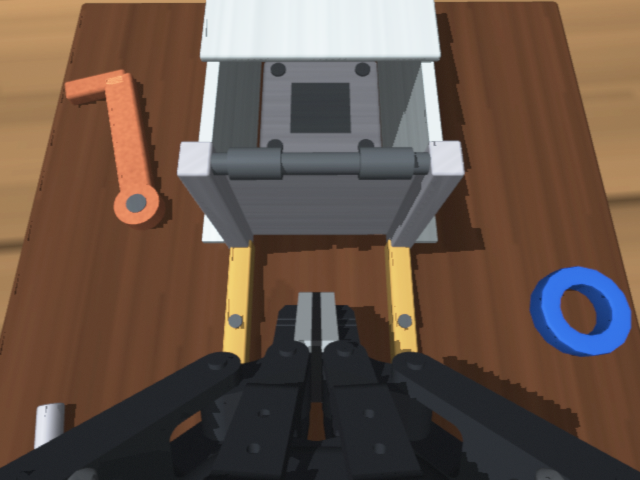

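The flap hangs shut below the rod (rows 165–233), with the carriage behind it. I'll check the carriage position, then hand in.

```bash
python3 - <<'E' | tail -4
from plan import *
c=cam("wrist")
for px in((320,62),(262,62),(379,62)):
    r=atz(c,px,.04)-g; print("front along",(r@d).round(4))
E
python3 -c "
from workcell import bot
print(bot.state()['force'],bot.hand_in())"
```

```text
3.279e-01] 0.0 0.4767668667654539
front along 0.0917
front along 0.0918
front along 0.0916
the job is handed in; nothing more can be done
[0.87747227 0.13451466 0.33066628] None
```

I pushed the carriage through the flap, pressed the buffer in by about 6.5 mm (estimated from how far the fingertips travelled after contact), drew back so the flap fell shut behind it, and handed the job in at about 16 s. The last camera check, good only to a few millimetres, put the carriage front 92 mm past the gate and so suggests a push nearer 3 mm, short of the 4 mm minimum; no verdict came back.

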